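# Degrease two faces of the saw stop blocks in a slide-jaw fixture

## Task

Stand all the aluminium stop blocks on the bench in the slide-jaw fixture with their orange faces up, slide the jaw shut on them and give them a short spray by pressing the red cap of the cleaner can fully down and letting it up. Then open the jaw, turn every block so that its blue face is up, clamp them together and spray again, and finally put all the blocks flat in the blue tray with their blue faces still up. Spray only while the jaw is shut on the blocks, and do not knock over the jar.

Things in the scene. Friction and masses are not known exactly. Their poses are not given: they have to be found in the camera images.
- block_a: Aluminium stop block (2 or 3 present, alike), 36 mm along x, 50 along y and z, 0.18 to 0.34 kg. Origin at its centre. Its +z face is orange, the next face, +y, is blue, the rest bare. Grip the bare end faces (+x, -x, 36 mm apart, dark dot): tilting the tool about its closing line from 45 degrees one way to 45 the other rolls orange up to blue up. Starts on the bench, orange up
- block_b: Aluminium stop block (2 or 3 present, alike), 36 mm along x, 50 along y and z, 0.18 to 0.34 kg. Origin at its centre. Its +z face is orange, the next face, +y, is blue, the rest bare. Grip the bare end faces (+x, -x, 36 mm apart, dark dot): tilting the tool about its closing line from 45 degrees one way to 45 the other rolls orange up to blue up. Starts on the bench, orange up
- block_c: Aluminium stop block (2 or 3 present, alike), 36 mm along x, 50 along y and z, 0.18 to 0.34 kg. Origin at its centre. Its +z face is orange, the next face, +y, is blue, the rest bare. Grip the bare end faces (+x, -x, 36 mm apart, dark dot): tilting the tool about its closing line from 45 degrees one way to 45 the other rolls orange up to blue up. Starts on the bench, orange up
- fixture: Slide-jaw fixture, fixed. Origin at bench level, z up, +x to the robot's left, +y towards the robot (within 0.12 rad). Flat grey bed 20 mm above the bench, x -110 to 70 mm, y -115 to 145. Fixed jaw: face at x = +25 mm, 30 mm thick. Moving jaw on the -x side, face at x = -19 mm minus the jaw value. Both rise 18 mm above the bed and span y -105 to 105 mm (moving one to 140)
- station0 (a point): Middle of a yellow line on the bed surface (20 mm above the bench), at fixture x = 0, y = -75 mm (far end). Blocks stand side by side on the bed between the jaws, their 36 mm along fixture y, one per line or within 90 mm of the middle. The closing jaw squares them and pushes them against the fixed jaw, which brings their centres to fixture x = 0, 45 mm above the bench
- station1 (a point): The same for the middle line, at fixture y = 0
- station2 (a point): The same for the third line, at fixture y = +75 mm
- jaw (a joint): Position of the moving jaw (m): 0 to 0.046, growing as it opens (towards the fixture's -x). The gap between the jaws is 44 mm plus this, so shut on 50 mm blocks it reads about 0.006. It slides with about 5 N of friction and stays where it is left.
- jaw_handle (a point): Top centre of the moving jaw's handle: an upright orange cylinder 20 mm in diameter and 35 mm tall, standing on the jaw's +y end (towards the robot), its foot at bed level; its top is 55 mm above the bench
- can: Cleaner spray can, white with a green band, 58 mm in diameter, fixed upright in a black clip (85 mm square, 12 mm high) about 270 mm to the right (-x side) of the fixture. Origin at bench level under its axis
- cap (a joint): How far the red cap is pressed down (m): 0 up, 0.008 at its stop; sprays from 0.006 on. Springs back by itself. About 2 N starts it, 8 N holds it at the stop.
- cap_top (a point): Centre of the top of the red round cap, 28 mm in diameter, 202 mm above the bench when up; press straight down
- tray: Blue open plastic tray, fixed, 240 mm along its x, 130 mm along its y, 26 mm high, walls 4 mm, floor 4 to 5 mm thick. Origin under its centre, at bench level
- jar: Glass jar of screws with a steel lid, 56 mm in diameter, 75 mm high, loose on the bench between robot and tray; origin under its centre, z up. Not to be knocked over

How it is judged (in metres and radians):
On the way, in this order (a step that is already met when the one before it is completed fails the run):
1. every block stands in the fixture, orange face up, clamped by the jaw, and the cap is pressed (z of block_a in the frame of fixture between 0.04 and 0.049 m and x of block_a in the frame of fixture between -0.006 and 0.006 m and y of block_a in the frame of fixture between -0.11 and 0.11 m and angle between each of block_a, block_b, block_c's own z axis and vertical below 0.12 rad and z of block_b in the frame of fixture between 0.04 and 0.049 m and x of block_b in the frame of fixture between -0.006 and 0.006 m and y of block_b in the frame of fixture between -0.11 and 0.11 m and z of block_c in the frame of fixture between 0.04 and 0.049 m and x of block_c in the frame of fixture between -0.006 and 0.006 m and y of block_c in the frame of fixture between -0.11 and 0.11 m and value of joint jaw below 0.0085 m and value of joint cap above 0.006 m), for 0.1 s.
2. the cap is let up again (value of joint cap below 0.002 m), for 0.1 s.
3. every block stands in the fixture, blue face up, clamped by the jaw, and the cap is pressed (z of block_a in the frame of fixture between 0.04 and 0.049 m and x of block_a in the frame of fixture between -0.006 and 0.006 m and y of block_a in the frame of fixture between -0.11 and 0.11 m and angle between each of block_a, block_b, block_c's own y axis and vertical below 0.12 rad and z of block_b in the frame of fixture between 0.04 and 0.049 m and x of block_b in the frame of fixture between -0.006 and 0.006 m and y of block_b in the frame of fixture between -0.11 and 0.11 m and z of block_c in the frame of fixture between 0.04 and 0.049 m and x of block_c in the frame of fixture between -0.006 and 0.006 m and y of block_c in the frame of fixture between -0.11 and 0.11 m and value of joint jaw below 0.0085 m and value of joint cap above 0.006 m), for 0.1 s.
At the end, for the whole second after the job is handed in: every block present lies flat on the floor of the tray (centre within the walls, 20 to 33 mm above the bench), blue face up within 0.12 rad, at rest; the cap is up (z of block_a in the frame of tray between 0.02 and 0.033 m and x of block_a in the frame of tray between -0.116 and 0.116 m and y of block_a in the frame of tray between -0.061 and 0.061 m and angle between each of block_a, block_b, block_c's own y axis and vertical below 0.12 rad and linear speed of each of block_a, block_b, block_c below 0.02 m/s and z of block_b in the frame of tray between 0.02 and 0.033 m and x of block_b in the frame of tray between -0.116 and 0.116 m and y of block_b in the frame of tray between -0.061 and 0.061 m and z of block_c in the frame of tray between 0.02 and 0.033 m and x of block_c in the frame of tray between -0.116 and 0.116 m and y of block_c in the frame of tray between -0.061 and 0.061 m and value of joint cap below 0.002 m); the robot touches nothing.
It fails at once if the cap is pressed while the jaw is not shut on the blocks (value of joint cap above 0.006 m and (value of joint jaw above 0.011 m or value of joint jaw below 0.002 m)).
It fails at once if the jar is knocked over (angle between jar's own z axis and vertical above 0.6 rad).
Of block_a, block_b, block_c only 2 to 3 are there at a start; the rules pass over those that are not, and their reading is None.
At some moment in a run one of block_a, block_b, block_c may be knocked a few centimetres aside while the robot is not near it.
It also fails if it takes over 210 s, if anything falls off the work surface, if the arm or the gripper's body presses on something with over 40 N, if the wrist force passes 120 N, or if a joint passes its speed limit or range.

## Robot

A 6-joint arm with a two-finger parallel gripper is mounted at the origin on the work surface. World frame = base frame: x ahead of the robot, y to its left, z up, the work surface at z = 0. Lengths are in mm, angles in rad, forces in N, time in s.
With the tool pointing down it reaches from about 225 to 725 mm from the base axis. Payload 3.1 kg.
Tool frame: the origin (TCP) lies between the finger pads; the fingertips stand 17 mm ahead of it and the grasp point (between the pads) lies 2 mm behind it; z points along the fingers, y is the line along which they close (so a half turn about z gives the same grasp; the last joint's range is limited). The gripper opens to 85 mm and grips with 20 to 120 N. Pads are 22 mm wide; open, the fingers measure 114 mm over their backs; the gripper's body (76 mm by 85 mm) begins 54 mm behind the grasp point. The pads swing forward as they close: fully open they stand 13 mm farther back than shut.
Start: joints at [-0.128, 0.048, 0.099, 1.622, 0, 1.443], TCP at [524.993, -0.012, 248.312] pointing down, gripper open.
Joint ranges: [-2.91, 2.91], [-0.99, 1.94], [-1.21, 1.42], [-2.12, 2.29], [-1.49, 1.47], [-3.14, 3.14]. Speed limits (rad/s): [2.79, 2.79, 3.14, 3.14, 3.14, 3.14].

## Interface

Orientations are given as a unit quaternion [x, y, z, w].
In Python, from bench import ctrl gives the robot as it stands. The module is installed in compiled form; this text tells all that it offers. Calls block until the motion is done:
- ctrl.goto(position, orientation): joint-space move of the TCP to a pose.
- ctrl.move_straight(position, rot=None, v=150, f_stop=None): straight line of the TCP; rot=None keeps the orientation; v is the mean speed in mm/s. With f_stop (N) it stops when the force on the tool has changed by that much, and returns True; else False.
- ctrl.move_joints(angles): joint-space move.
- ctrl.move_gripper(opening): finger opening in mm; the grip force is fixed at half the most; returns when the fingers have stopped.
- ctrl.sleep(seconds).
- ctrl.solve_ik(position, orientation): joint angles nearest the present ones, or None.
- ctrl.grab_frame(name): name is "scene" or "side" or "wrist"; returns (picture, depth): 480x640x3 uint8, blue, green, red; 480x640 float32, mm along the optical axis (not along the pixel's ray), 0 where there is no reading.
- ctrl.camera_model(name): a dict with "fx", "fy", "cx", "cy" (pixels), "view" (4x4, takes a point from world to camera coordinates). Camera axes: x right, y down, z forward; pixel columns grow to the right and rows downward; lengths in mm; the calibration is good to about 2 mm. A picture is of the moment at which its call begins: read the wrist's pose just before it. camera_model takes no time and is no camera call; for the wrist camera it gives the pose at the moment of the call.
A pose or a line that the arm cannot do raises ctrl.IKError and nothing moves.
- ctrl.hand_in(): hands the job in; it is judged then, once.
Readings, each from a call of its own:
- ctrl.read_time_s(): time.
- ctrl.read_qpos(): joint angles.
- ctrl.read_qd(): joint speeds.
- ctrl.read_joint_efforts(): joint torques, N m.
- ctrl.read_position(): TCP position.
- ctrl.read_ee_rot(): TCP orientation.
- ctrl.read_contact_force(): force on the tool from outside, world axes, zero at the start.
- ctrl.read_wrist_torque(): the same for the moment, N m.
- ctrl.read_gripper_width(): finger opening in mm.
- ctrl.read_grip_force(): force on a finger pad.
Only numpy, scipy, OpenCV 4.12 (cv2) and the standard library are available. Lean on these libraries where they do the work, as an engineer would, in place of code of your own. Each camera call takes 0.05 s, during which the arm holds its last target. There are 200 camera calls.

## Working session

There is one attempt and no reset: what is moved stays moved. The work goes in short steps, each a Python script; the robot and the scene stay as the last script left them, time stands still between calls to the robot, and variables do not carry over. Pictures are saved under pics/ and viewed, at most 14 in all, crops included, and the job is handed in when it is done.

```bash
mkdir -p pics; ls; python3 - <<'E'
from bench import ctrl
import cv2, numpy as np
for n in ("scene","side"):
    im,d=ctrl.grab_frame(n); cv2.imwrite(f"pics/{n}0.png",im); np.save(f"{n}0.npy",d)
    print(n,{k:np.round(v,3).tolist() for k,v in ctrl.camera_model(n).items()})
print(ctrl.read_ee_rot(),ctrl.read_time_s(), ctrl.read_gripper_width())
E
```

```text
pics
scene {'fx': 504.117, 'fy': 504.117, 'cx': 321.798, 'cy': 242.826, 'view': [[0.732, 0.681, -0.002, -375.032], [0.583, -0.627, -0.516, -229.856], [-0.353, 0.377, -0.856, 1302.239], [0.0, 0.0, 0.0, 1.0]]}
side {'fx': 515.748, 'fy': 515.748, 'cx': 322.163, 'cy': 247.611, 'view': [[0.942, -0.336, 0.014, -491.346], [-0.157, -0.475, -0.866, 200.278], [0.298, 0.813, -0.5, 1091.968], [0.0, 0.0, 0.0, 1.0]]}
[ 7.07093365e-01  7.07119349e-01 -6.72632357e-04 -8.64401037e-04] 0.1 85.8209113054538
```

View pics/scene0.png

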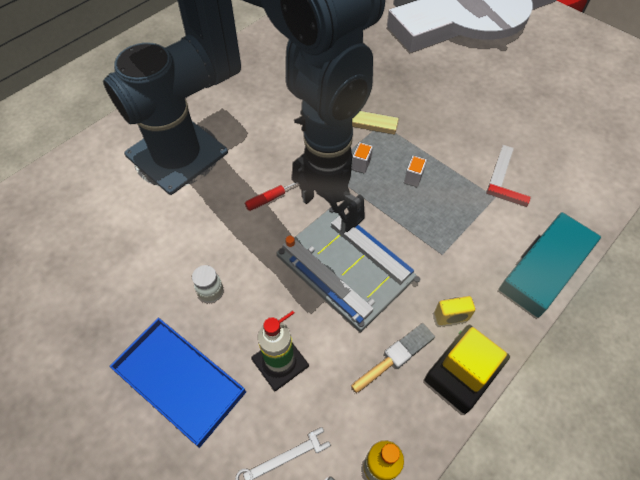

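View pics/side0.png

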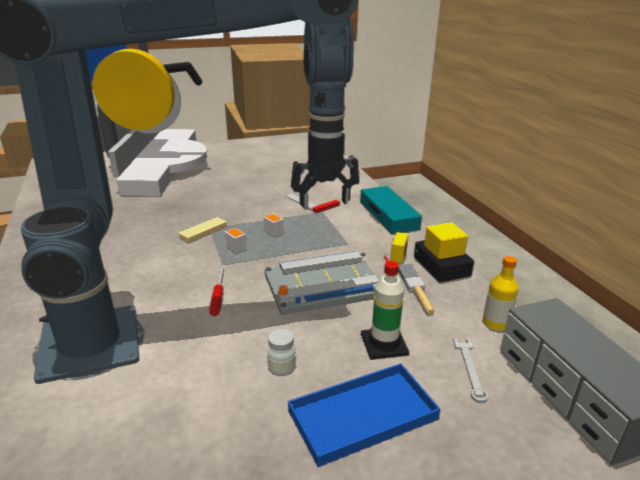

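The scene view shows two blocks, at px (363,152) and (416,168). The fixture is at (345,265) with its handle at (290,240), the can cap at (272,326), the tray at (178,380) and the jar at (206,281). The side view shows the same two blocks, at (235,238) and (273,222). Next I'll localise these with depth and get a wrist view of the blocks.

```bash
cat > h.py <<'E'
from bench import ctrl
import cv2, numpy as np
from scipy.spatial.transform import Rotation as R
def cloud(d,cm):
    v,u=np.mgrid[:480,:640]; z=d.astype(float)
    P=np.stack([(u-cm['cx'])*z/cm['fx'],(v-cm['cy'])*z/cm['fy'],z],-1)
    V=np.array(cm['view']); W=(P-V[:3,3])@V[:3,:3]
    W[z<=0]=np.nan; return W
def grab(n,save=None):
    cm=ctrl.camera_model(n); im,d=ctrl.grab_frame(n)
    if save: cv2.imwrite(f"pics/{save}.png",im)
    return im,cloud(d,cm)
HSV={'orange':[(4,150,120),(16,255,255)],'blue':[(100,120,60),(125,255,255)],'yellow':[(22,110,110),(34,255,255)],'red':[(0,170,100),(4,255,255)]}
def blobs(im,W,c,amin=30):
    h=cv2.cvtColor(im,cv2.COLOR_BGR2HSV); m=cv2.inRange(h,*[np.array(x) for x in HSV[c]])
    n,L,st,ce=cv2.connectedComponentsWithStats(m); out=[]
    for i in range(1,n):
        if st[i,4]<amin: continue
        p=W[L==i]; p=p[~np.isnan(p[:,0])]
        if len(p)<10: continue
        zt=np.median(p[:,2]); r=cv2.minAreaRect(p[np.abs(p[:,2]-zt)<6][:,:2].astype(np.float32))
        out.append(dict(px=ce[i].round(),area=int(st[i,4]),med=np.median(p,0),rect=r,z=(p[:,2].min(),p[:,2].max()),pts=p))
    return out
def show(bs):
    for b in bs: print(b['px'],b['area'],b['med'].round(1),'rect',np.round(b['rect'][0],1),np.round(b['rect'][1],1),round(b['rect'][2],1))
def rot(yaw,tilt=0):
    """tool down, closing line (tool y) at world heading yaw; tilt about the closing line (rad)"""
    y=np.array([np.cos(yaw),np.sin(yaw),0]); z=np.array([0,0,-1.]); x=np.cross(y,z)
    return (R.from_rotvec(tilt*y)*R.from_matrix(np.stack([x,y,z],1))).as_quat()
E
python3 - <<'E'
from h import *
for n in ("scene","side"):
    im=cv2.imread(f"pics/{n}0.png"); W=cloud(np.load(f"{n}0.npy"),ctrl.camera_model(n))
    for c in HSV: print(n,c); show(blobs(im,W,c,15 if c!='blue' else 60))
# look at blocks with wrist
im,W=grab("scene")
print(W[145:160,360:368][:, :,:2].mean((0,1)))
q=rot(np.pi/2); ctrl.goto([450,150,330],q)
im,W=grab("wrist","wrist0"); show(blobs(im,W,'orange')); print(W[240,320]); show(blobs(im,W,'blue'))
im,W=grab("scene","scene1"); show(blobs(im,W,'orange')); show(blobs(im,W,'yellow'))
E
```

```text
scene orange
[362. 151.] 149 [373.1 297.2  51.8] rect [372.5 297.1] [27.3 44.4] 21.2
[417. 164.] 156 [496.5 353.2  52. ] rect [496. 353.] [27.7 41.7] 20.5
[289. 239.] 49 [423.2  -8.1  57.2] rect [422.2  -7.8] [16.2 17.2] 78.9
[388. 460.] 23 [ 864.6 -230.7  169.8] rect [ 864.  -227.7] [23.6  7.8] 26.3
scene blue
[384. 248.] 236 [580.2 128.5  31.6] rect [579.6 129.1] [  9.9 165. ] 88.1
[310. 275.] 170 [506.3 -31.6  33.8] rect [510.  -31.8] [11.9 88.8] 86.8
[342. 303.] 184 [602.7 -35.3  33.7] rect [601.2 -34.6] [12.9 71.3] 87.9
[178. 381.] 8482 [ 470.7 -368.8    6.1] rect [ 468.5 -368.8] [239.8 128.2] 5.9
scene yellow
[328. 244.] 39 [479.9  55.4  22.2] rect [479.1  56.5] [67.8  4.7] 87.8
[353. 265.] 41 [554.9  53.2  22.5] rect [554.6  53.8] [69.2  3.6] 87.3
[378. 287.] 41 [629.4  51.3  21.8] rect [629.2  50.6] [65.3  3.3] 87.8
[455. 308.] 712 [780.7 104.3  59.9] rect [782.1 109.7] [69.9 34.8] 51.0
[477. 355.] 1904 [870.4  27.3 111.2] rect [869.1  29.8] [79.5 79.1] 90.0
[278. 352.] 59 [ 610.2 -219.5  125.8] rect [ 604.3 -214.3] [55.6 21. ] 60.0
[372. 373.] 123 [741.8 -98.8  20.8] rect [ 
[... 2616 characters left out ...]
9  51.9] rect [496.  352.9] [28.  46.9] 21.9
[289. 239.] 53 [423.3  -7.9  56.4] rect [423.2  -7.3] [16.6 16.2] 21.1
[328. 244.] 40 [479.9  57.8  22.1] rect [479.9  57.6] [67.9  5.1] 87.4
[353. 265.] 41 [554.4  53.4  22.2] rect [554.5  55. ] [67.7  4.5] 87.6
[378. 287.] 41 [629.5  50.5  21.8] rect [629.5  50.4] [65.4  3.9] 88.2
[456. 307.] 614 [781.4 105.8  60.5] rect [782.1 110.3] [69.1 34.8] 55.4
[477. 355.] 1882 [870.4  27.8 111.2] rect [869.2  29.8] [79.1 81.3] 0.3
[277. 353.] 46 [ 611.5 -220.6  126.8] rect [ 604.1 -216.8] [52.6 18.6] 55.5
[372. 374.] 155 [ 741.2 -102.    21. ] rect [ 741.1 -100.5] [93.9  8.1] 79.5
[384. 463.] 728 [ 862.3 -230.5  116.6] rect [ 859. -221.] [53.4 54.9] 80.2
```

View pics/wrist0.png

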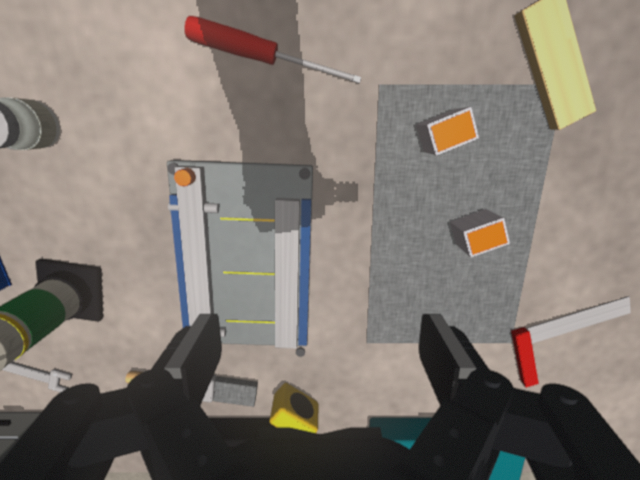

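The wrist view confirms exactly two blocks, at px (453,131) and (487,238). Only their bare -y sides are visible, so blue should be on the far (+y) side. The jaw is partly open. Next I'll verify the blue side and map the fixture, cap, tray and jar.

```bash
python3 - <<'E'
from h import *
ctrl.goto([400,430,330],rot(np.pi/2))
im,W=grab("wrist","wrist1"); print("blue"); show(blobs(im,W,'blue',20)); print('or');show(blobs(im,W,'orange'))
ims,Ws=grab("scene"); ims2,Ws2=grab("side")
ctrl.goto([480,20,330],rot(np.pi/2))
im,W=grab("wrist","wrist2"); np.save("w2.npy",W)
HSV['yellow'][0]=(20,80,80)
print("yellow"); show(blobs(im,W,'yellow',20)); show(blobs(im,W,'orange',20))
# fixture frame height map
S=[b['rect'][0] for b in blobs(im,W,'yellow',20) if abs(b['med'][2]-20)<4]; S=np.array(sorted(S)); print(S)
th=np.arctan2(*(S[0]-S[-1])[::-1])-np.pi/2; o=S[len(S)//2]
ex=np.array([np.cos(th),np.sin(th)]); ey=np.array([-ex[1],ex[0]]); print('yaw',np.degrees(th))
F=np.stack([(W[...,:2]-o)@ex,(W[...,:2]-o)@ey,W[...,2]],-1)
for y0 in (130,115,100,60,0,-60):
    k=(np.abs(F[...,1]-y0)<3); f=F[k]; row=[]
    for x in range(-110,75,5):
        z=f[np.abs(f[:,0]-x)<2.5,2]; row.append(int(np.median(z)) if len(z) else -1)
    print(y0,row)
for n,i,w in (("scene",ims,Ws),("side",ims2,Ws2)):
    b=[b for b in blobs(i,w,'red',20) if b['med'][2]>150]
    p=np.concatenate([x['pts'] for x in b]); p=p[p[:,2]>198]; c=cv2.minEnclosingCircle(p[:,:2].astype(np.float32)); print(n,'cap',np.median(p,0),c,len(p))
    m=(w[...,2]>68)&(w[...,2]<82)&(np.hypot(w[...,0]-340,w[...,1]+180)<90); p=w[m]; print('jar',p.shape, np.median(p,0), cv2.minEnclosingCircle(p[:,:2].astype(np.float32)) if len(p) else 0)
E
```

```text
blue
[101. 303.] 1158 [546.5 129.2  29.7] rect [558.7 128.9] [ 14.3 208.7] 87.5
or
[205. 176.] 890 [373.6 297.6  50. ] rect [374.1 297.3] [27.9 42.4] 22.4
[260. 275.] 651 [497.2 353.4  50. ] rect [497.4 353.3] [27.9 41.6] 21.3
yellow
[347. 196.] 162 [481.8  54.2  19.9] rect [481.5  57.3] [69.4  4.2] 88.3
[343. 252.] 135 [556.7  53.4  19.8] rect [556.6  53.5] [69.3  4.5] 88.0
[121. 301.] 341 [ 569.4 -184.3  124.5] rect [ 578.  -193.1] [58.2 28. ] 41.8
[342. 302.] 118 [631.3  51.   20.1] rect [631.5  51. ] [69.8  5.1] 87.6
[242. 367.] 276 [742.  -95.3  18.7] rect [742.7 -92.9] [79.1 11.2] 79.9
[378. 399.] 1615 [771.  102.4  57. ] rect [781.4 110.6] [69.6 34.8] 52.5
[137. 469.] 478 [ 836.7 -225.3  109.6] rect [ 839.3 -226.4] [15.8 40.8] 9.9
[576. 102.] 1108 [373.7 297.2  49.8] rect [373.9 297.5] [28.3 43.6] 22.5
[295. 150.] 209 [423.8  -6.4  55. ] rect [423.9  -7. ] [16.7 17.4] 88.8
[599. 214.] 814 [497.1 353.3  49.8] rect [497.1 353.5] [29.3 44.5] 20.5
[[481.53436279  57.34286499]
 [556.61932373  53.54836273]
 [631.4755249   51.00578308]
 [742.72155762 -92.94792175]]
yaw 60.08327179808
[... 660 characters left out ...]
 19, 19, 19, 19, 20, 19, 19, 19, 19, 19, 19, 19, 19, 19, 19, 19, 23, 37, 37, 37, 36, 36, -1]
-60 [0, 0, 0, 0, 0, 0, 17, 32, 31, 31, 36, 38, 37, -1, -1, -1, -1, 18, -1, -1, 0, 0, 0, 0, 0, 0, 0, 0, 0, 0, 0, 0, 0, 0, 0, 0, 0]
scene cap [ 589.36408595 -205.46859026  203.41467546] ((592.070068359375, -192.83151245117188), 26.450565338134766) 195
jar (446, 3) [ 366.22039109 -197.68881173   76.70180399] ((363.9433288574219, -196.40187072753906), 25.72209358215332)
side cap [ 584.5439837  -211.2339046   202.34494268] ((585.7130737304688, -203.82467651367188), 18.577030181884766) 91
jar (392, 3) [ 363.18414249 -203.4622786    75.35751724] ((363.39288330078125, -199.8743438720703), 25.695369720458984)
```

View pics/wrist1.png

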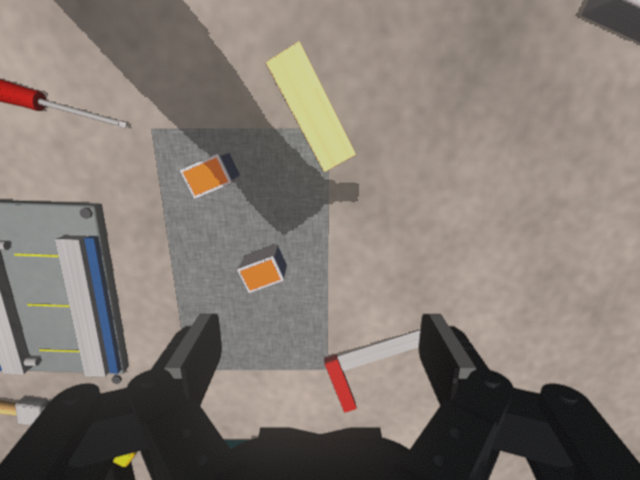

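View pics/wrist2.png

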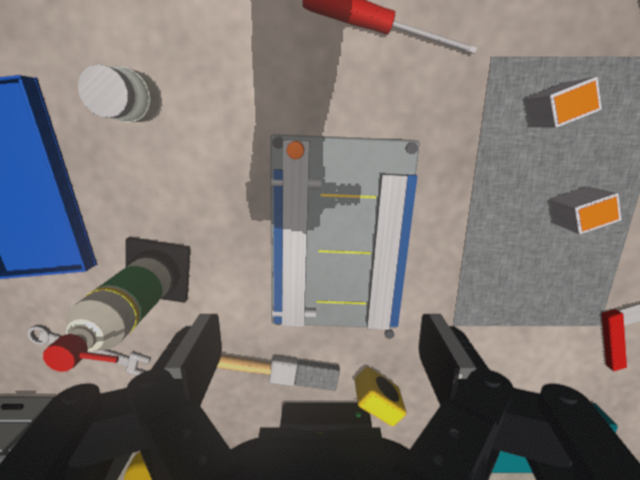

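Blue faces show dark navy at px (231,167) and (280,262), on the blocks' +y sides, so both blocks have yaw ≈ 21.7°. Wrist2 shows the handle at (295,150) sitting on top of the jaw bar. Next I'll refine the fixture frame and the cap centre from the saved cloud.

```bash
python3 - <<'E'
from h import *
W=np.load("w2.npy"); im=cv2.imread("pics/wrist2.png")
th=np.radians(87.6); ex=np.array([np.cos(th),np.sin(th)]); ey=np.array([-ex[1],ex[0]]); o=np.array([556.6,53.5])
F=np.stack([(W[...,:2]-o)@ex,(W[...,:2]-o)@ey,W[...,2]],-1)
for y0 in (135,110,75,30,0,-30,-75):
    f=F[np.abs(F[...,1]-y0)<4]; t=f[(np.abs(f[:,2]-37.5)<3)&(np.abs(f[:,0])<110),0]
    a=t[t<0]; b=t[t>0]; print(y0,[np.round((np.percentile(c,1),np.percentile(c,99)),1).tolist() if len(c) else None for c in (a,b)])
f=F[(np.abs(F[...,0])<120)&(np.abs(F[...,1])<160)&(np.abs(F[...,2]-19.5)<3)]
print('bed',np.percentile(f,[.5,99.5],axis=0).round(1).tolist())
print('handle',((np.array([423.8,-6.8])-o)@ex,(np.array([423.8,-6.8])-o)@ey))
for n in ("scene","side"):
    i,w=grab(n)
    h=cv2.cvtColor(i,cv2.COLOR_BGR2HSV)
    m=((h[...,0]<8)|(h[...,0]>172))&(h[...,1]>120)&(h[...,2]>60)&(np.hypot(w[...,0]-590,w[...,1]+205)<60)
    p=w[m]; print(n,'z',np.percentile(p[:,2],[1,50,95]).round(1))
    for lo,hi in ((160,192),(192,199),(199,210)):
        q=p[(p[:,2]>lo)&(p[:,2]<=hi)]; print(lo,len(q),q.min(0).round(1) if len(q) else '',q.max(0).round(1) if len(q) else '')
    k=(np.hypot(w[...,0]-575,w[...,1]+215)<75)
    q=w[k&(np.abs(w[...,2]-12)<3)]; r=cv2.minAreaRect(q[:,:2].astype(np.float32)); print('clip',r)
    q=w[k&(w[...,2]>40)&(w[...,2]<120)][:,:2]
    A=np.c_[2*q,np.ones(len(q))]; s=np.linalg.lstsq(A,(q**2).sum(1),rcond=None)[0]; print('can axis',s[:2],np.sqrt(s[2]+s[:2]@s[:2]))
E
```

```text
135 [[-80.5, -51.6], None]
110 [[-80.4, -51.8], None]
75 [[-79.9, -50.9], [36.7, 65.7]]
30 [[-79.5, -50.8], [37.0, 66.2]]
0 [[-80.6, -51.1], [37.0, 66.5]]
-30 [[-80.3, -51.5], [37.3, 66.6]]
-75 [[-80.0, -51.5], [37.5, 66.3]]
bed [[-97.2, -111.8, 17.1], [77.8, 145.0, 21.9]]
handle (np.float64(-65.80819347019889), np.float64(130.15840991725767))
scene z [186.4 202.6 205.5]
160 23 [ 582.1 -218.8  163.2] [ 600.9 -180.8  192. ]
192 75 [ 587.2 -219.1  192.1] [ 600.6 -160.9  198.6]
199 202 [ 575.  -218.6  199.1] [ 601.5 -166.6  207.5]
clip ((587.4967041015625, -205.28724670410156), (85.1854019165039, 85.30778503417969), 79.73809051513672)
can axis [ 586.94716331 -204.99807469] 29.12713133576592
side z [184.2 198.6 203.7]
160 42 [ 573.1 -223.2  183. ] [ 594.6 -206.7  191.9]
192 56 [ 573.6 -222.6  192.2] [ 595.  -163.3  198.7]
199 94 [ 574.  -221.4  199. ] [ 600.5 -194.3  205.4]
clip ((586.9889526367188, -208.36599731445312), (90.10552215576172, 84.7404556274414), 80.15003967285156)
can axis [ 587.35633583 -207.91400515] 28.164571635984807
```

```bash
cat >> h.py <<'E'
D=np.radians
FY=D(87.6); EX=np.array([np.cos(FY),np.sin(FY)]); EY=np.array([-EX[1],EX[0]]); FO=np.array([557.1,65.5])
def fx(x,y,z): return np.r_[FO+x*EX+y*EY,z]
YF=FY-np.pi/2           # closing-line heading along fixture -y
CAP=np.array([587.2,-206.5]); TRAY=np.array([468.0,-369.5]); TY=D(5.6); HANDLE_DX=-14.5
def tcp(g,q): return np.asarray(g,float)+2*R.from_quat(q).as_matrix()[:,2]
def go(g,q): ctrl.goto(tcp(g,q),q)
def line(g,q,v=150,**k): return ctrl.move_straight(tcp(g,q),q,v,**k)
VIEW=([450,150,330],rot(np.pi/2))
def blocks(im,W,c='orange',ztop=50,tol=4):
    return [(np.array(b['rect'][0]),*long_heading(b['rect']),b['med'][2]) for b in blobs(im,W,c,60) if abs(b['med'][2]-ztop)<tol and 20<min(b['rect'][1])<36 and 36<max(b['rect'][1])<52]
def long_heading(r):   # heading of the SHORT side (block x), folded to (-90,90]
    p=cv2.boxPoints(r); e=[p[1]-p[0],p[2]-p[1]]; s=min(e,key=np.linalg.norm)
    a=np.arctan2(s[1],s[0]); return ((a+np.pi/2)%np.pi-np.pi/2,)
E
python3 - <<'E'
from h import *
def ik(n,g,q):
    s=ctrl.solve_ik(tcp(g,q),q); print(n,None if s is None else s[[0,3,4,5]].round(2) if hasattr(s,'round') else np.round(s,2))
for k in (0,np.pi):
    ik('pickA',[374,297,25],rot(D(22)+k)); ik('pickB',[497,353.5,25],rot(D(22)+k))
    for y in (-75,0,75):
        ik(f'put{y}',fx(-8,y,46),rot(YF+k))
        for t in (-45,45):
            for z in (45,130): ik(f'tilt{y},{t},{z}',fx(0,y,z),rot(YF+k,D(t)))
    ik('cap',[*CAP,205],rot(k)); ik('tray',[*TRAY,30],rot(TY+k))
    ik('handle',fx(-78,130,60),rot(FY+k))
print(ctrl.read_qpos(),ctrl.read_time_s())
E
```

```text
pickA [0.53 1.17 0.   1.72]
pickB [0.51 1.21 0.   1.7 ]
put-75 [-0.02  1.27  0.    1.59]
tilt-75,-45,45 [ 0.3   1.53 -0.73  2.04]
tilt-75,-45,130 [ 0.3   1.68 -0.73  2.04]
tilt-75,45,45 [-0.34  1.42  0.74  1.17]
tilt-75,45,130 [-0.34  1.57  0.74  1.17]
put0 [-0.02  1.23  0.    1.6 ]
tilt0,-45,45 [ 0.35  1.49 -0.71  2.09]
tilt0,-45,130 [ 0.35  1.64 -0.71  2.09]
tilt0,45,45 [-0.37  1.39  0.73  1.12]
tilt0,45,130 [-0.37  1.55  0.73  1.12]
put75 [-0.01  1.21  0.    1.6 ]
tilt75,-45,45 [ 0.4   1.47 -0.69  2.16]
tilt75,-45,130 [ 0.4   1.63 -0.69  2.16]
tilt75,45,45 [-0.42  1.38  0.72  1.05]
tilt75,45,130 [-0.42  1.55  0.72  1.05]
cap [-0.45  1.57  0.    1.12]
tray [-0.78  1.21  0.    0.69]
handle [-0.17  1.25  0.   -0.13]
pickA [ 0.53  1.17  0.   -1.42]
pickB [ 0.51  1.21  0.   -1.45]
put-75 [-0.02  1.27  0.   -1.55]
tilt-75,-45,45 [-0.34  1.42  0.74 -1.98]
tilt-75,-45,130 [-0.34  1.57  0.74 -1.98]
tilt-75,45,45 [ 0.3   1.53 -0.73 -1.1 ]
tilt-75,45,130 [ 0.3   1.68 -0.73 -1.1 ]
put0 [-0.02  1.23  0.   -1.55]
tilt0,-45,45 [-0.37  1.39  0.73 -2.03]
tilt0,-45,130 [-0.37  1.55  0.73 -2.03]
tilt0,45,45 [ 0.35  1.49 -0.71 -1.05]
tilt0,45,130 [ 0.35  1.64 -0.71 -1.05]
put75 [-0.01  1.21  0.   -1.54]
tilt75,-45,45 [-0.42  1.38  0.72 -2.09]
tilt75,-45,130 [-0.42  1.55  0.72 -2.09]
tilt75,45,45 [ 0.4   1.47 -0.69 -0.99]
tilt75,45,130 [ 0.4   1.63 -0.69 -0.99]
cap [-0.45  1.57  0.   -2.02]
tray [-0.78  1.21  0.   -2.45]
handle [-0.17  1.25  0.    3.01]
[-9.62148516e-02 -2.96536936e-02  1.85649179e-01  1.78616092e+00
  1.95948395e-04 -9.79160631e-02] 4.35
```

```bash
cat >> h.py <<'E'
def view(save=None): go(VIEW[0],VIEW[1]); return grab("wrist",save)
def pick(g,q,z=25,up=110,lift=None):
    """straight approach along tool axis from `up` behind, close, lift vertically"""
    a=np.r_[g[:2],z]; b=a-up*R.from_quat(q).as_matrix()[:,2]
    ctrl.move_gripper(56); go(b,q); line(a,q,150); ctrl.move_gripper(20)
    w=ctrl.read_gripper_width(); print('grip',round(w,1),ctrl.read_grip_force())
    line(a+[0,0,lift or up],q,150); return 33<w<39
def release(q,up=110):
    a=ctrl.read_position(); ctrl.move_gripper(56)
    ctrl.move_straight(a-up*R.from_quat(q).as_matrix()[:,2],q,200)
E
python3 - <<'E'
from h import *
for y in (-75,0):
    im,W=view(); B=[b for b in blocks(im,W) if b[0][1]>160]; print([ (b[0].round(1),round(np.degrees(b[1]),1)) for b in B])
    c,a,_=max(B,key=lambda b:b[0][0])
    q=rot(a)
    if not pick(c,q): print('MISS'); break
    qf=rot(YF); go(fx(-8,y,150),qf); line(fx(-8,y,46),qf,120); release(qf)
    print(ctrl.read_time_s())
im,W=view("w3"); print([ (b[0].round(1),np.degrees(b[1]).round(1),b[2].round(1)) for b in blocks(im,W,ztop=60,tol=14)])
E
```

```text
[(array([373.7, 297.5]), np.float32(21.7)), (array([497.2, 353.4]), np.float32(20.7))]
grip 35.3 60.63428521156311
12.15
[(array([373.8, 297.1]), np.float32(21.7))]
grip 35.3 61.13635182380676
20.35
[(array([558.2,  58.1]), np.float32(-3.4), np.float64(70.0))]
```

View pics/w3.png

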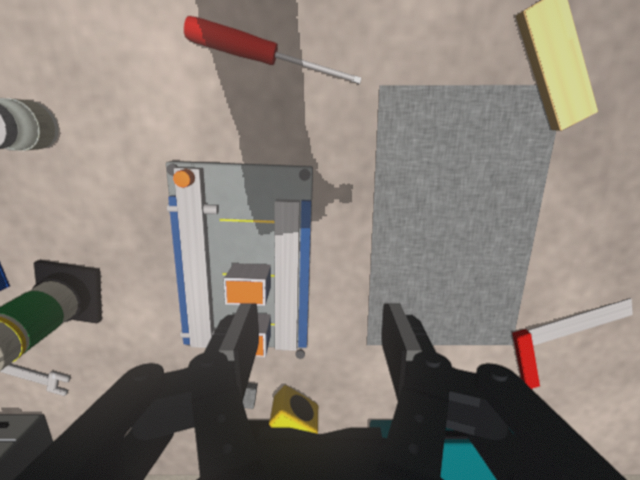

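Both blocks stand in the fixture, at px (246,290) and (262,344), and the knock hasn't happened yet. Next is closing the jaw by its handle.

```bash
cat >> h.py <<'E'
def handle_at():   # fixture x of the handle, seen by the wrist camera
    im,W=grab("wrist"); b=[b for b in blobs(im,W,'orange',40) if abs(b['med'][2]-55)<4 and max(b['rect'][1])<22]
    p=np.array(b[0]['rect'][0])-FO; return p@EX,p@EY
def slide(hx,hy,to,fstop,v=60):
    q=rot(FY); ctrl.move_gripper(50); go(fx(hx,hy,140),q); line(fx(hx,hy,61.5),q,120)
    ctrl.move_gripper(10); print('handle width',ctrl.read_gripper_width())
    s=line(fx(to,hy,61.5),q,v,f_stop=fstop); p=ctrl.read_position()[:2]-FO
    print('stopped',s,'x',(p@EX).round(1),'F',ctrl.read_contact_force().round(1))
    ctrl.move_gripper(50); line(np.r_[ctrl.read_position()[:2],150],q,200); return s
E
python3 - <<'E'
from h import *
h=handle_at(); print(h)
slide(*h,-37,20)
im,W=view("w4"); print(handle_at(),[ (((b[0]-FO)@EX).round(1),((b[0]-FO)@EY).round(1),np.degrees(b[1]).round(1)) for b in blocks(im,W,ztop=70)])
i,w=grab("side"); print(((np.array([b[0] for b in blocks(i,w,ztop=70)])-FO)@np.c_[EX,EY]).round(1))
print(ctrl.read_time_s())
E
```

```text
(np.float64(-77.48241607633356), np.float64(130.2467212872963))
handle width 16.722175132211955
stopped False x -40.2 F [-2.5 -8.3  5.2]
(np.float64(-39.28237891819217), np.float64(130.62450571057028)) [(np.float64(0.0), np.float64(-0.8), np.float32(-1.4))]
[[ -3.2 -74. ]
 [ -1.5   0.8]]
26.9917
```

```bash
cat >> h.py <<'E'
def fixcheck(c,save=None,pose=[500,60,350]):
    go(pose,rot(np.pi/2)); im,W=grab("wrist",save)
    F=np.stack([(W[...,:2]-FO)@EX,(W[...,:2]-FO)@EY,W[...,2]],-1)
    for y in (110,90,40,-38,75):
        f=F[np.abs(F[...,1]-y)<4]; t=f[(np.abs(f[:,2]-37.5)<3)&(np.abs(f[:,0])<110),0]
        a=t[t<0];b=t[t>0]; print('jaws y',y,np.percentile(a,99).round(1) if len(a) else None,np.percentile(b,1).round(1) if len(b) else None)
    k=(F[...,2]>66)&(F[...,2]<76)&(np.abs(F[...,0])<70)&(np.abs(F[...,1])<120)
    n,L,st,ce=cv2.connectedComponentsWithStats(k.astype(np.uint8))
    for i in range(1,n):
        if st[i,4]>150: p=F[L==i]; r=cv2.minAreaRect(p[:,:2].astype(np.float32)); print('top',np.round(r[0],1),np.round(r[1],1),round(r[2],1),'z',np.median(p[:,2]).round(1))
    bl=[((b[0]-FO)@EX,(b[0]-FO)@EY,np.degrees(b[1]-YF),b[2]) for b in blocks(im,W,c,ztop=70)]
    print(c,np.round(bl,1).tolist()); return im,W,bl
E
python3 - <<'E'
from h import *
fixcheck('orange',"w5")
E
```

```text
jaws y 110 -26.2 None
jaws y 90 -25.7 24.7
jaws y 40 -25.6 25.3
jaws y -38 -26.1 25.1
jaws y 75 -25.3 24.7
top [ 0.2 -0.2] [50.2 36.2] 0.2 z 69.7
top [  0.7 -74.6] [49.4 36.8] 1.7 z 69.8
orange [[0.8, -1.3, 0.7, 69.9], [0.2, -75.6, -0.6, 70.0]]
```

View pics/w5.png

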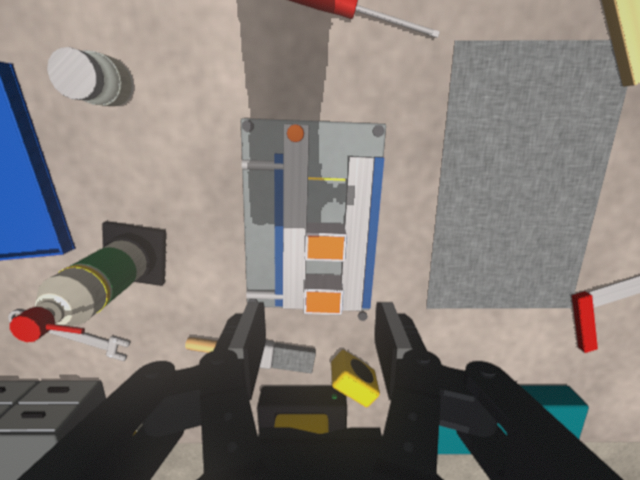

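Both blocks are clamped square (px 325,247 and 323,302), with the jaw reading about 6.5 mm. Now the spray.

```bash
cat >> h.py <<'E'
def spray():
    q=rot(0); ctrl.move_gripper(0); go([*CAP,280],q); line([*CAP,226],q,100)
    s=line([*CAP,210],q,20,f_stop=14)
    p=ctrl.read_position(); print('press',s,'tip z',(p[2]-17).round(1),'F',ctrl.read_contact_force().round(1))
    ctrl.sleep(0.3); p=ctrl.read_position(); print('tip z',(p[2]-17).round(1),'F',ctrl.read_contact_force().round(1))
    line([*CAP,285],q,100); print(ctrl.read_time_s())
E
python3 - <<'E'
from h import *
spray(); fixcheck('orange')
E
```

```text
press False tip z 194.1 F [-2.2  0.4  9.8]
tip z 194.0 F [-2.   0.8  8.3]
32.0333
jaws y 110 -25.7 None
jaws y 90 -26.3 25.0
jaws y 40 -26.2 24.8
jaws y -38 -25.4 25.5
jaws y 75 -26.0 24.9
top [ 0.1 -0.4] [36.5 50.4] 89.9 z 69.8
top [  0.3 -71.3] [50.3 29.6] 0.4 z 69.6
orange [[0.4, -0.7, 1.4, 69.9], [0.9, -73.0, -1.2, 70.0]]
```

The press looks complete, but its margin is soft because the arm yields. Before opening, I'll press once more, deeper and with the jaw still shut, to be certain.

```bash
sed -i 's/line(\[\*CAP,210\],q,20,f_stop=14)/line([*CAP,200],q,20,f_stop=20)/' h.py; sed -i "s/    s=line(\[\*CAP,200\]/    print('F0',ctrl.read_contact_force().round(1),ctrl.read_position()[2]); s=line([*CAP,200]/" h.py
python3 - <<'E'
from h import *
spray()
# open the jaw
go([450,60,330],rot(np.pi/2)); h=handle_at(); print(h); slide(*h,h[0]+36,30)
fixcheck('orange'); print(handle_at(),ctrl.read_time_s())
E
```

```text
F0 [ 0.7 -0.5  0.6] 224.82879535751627
press True tip z 195.0 F [-1.4  0.5  8.2]
tip z 195.2 F [-1.4  1.2  7.3]
37.25
(np.float64(-40.017537008676626), np.float64(130.76681895064016))
handle width 16.942564549171703
stopped True x -40.1 F [-0.1 -3.6  3.1]
jaws y 110 -26.4 None
jaws y 90 -25.8 25.0
jaws y 40 -25.6 25.1
jaws y -38 -26.0 25.0
jaws y 75 -25.4 25.2
top [ 0.2 -0.2] [50.  36.2] 0.1 z 69.8
top [  0.3 -74.9] [36.7 50.2] 89.3 z 69.8
orange [[0.2, -0.9, -2.1, 69.9], [0.5, -75.8, -0.7, 69.9]]
(np.float64(-40.12256621517588), np.float64(130.22043760843945)) 43.2917
```

The deep press reached the stop (20 N), so spray 1 is certain. I then drove the handle in the wrong direction: it only pushed into the clamp and stopped, with no harm. Now opening it properly.

```bash
python3 - <<'E'
from h import *
go([450,60,330],rot(np.pi/2)); h=handle_at(); slide(*h,-78,30)
_,_,bl=fixcheck('orange',"w6"); print(handle_at(),ctrl.read_time_s())
E
```

```text
handle width 17.047840733964783
stopped False x -77.0 F [-0.6  2.8  5.5]
jaws y 110 -61.8 None
jaws y 90 -61.6 25.2
jaws y 40 -61.5 24.9
jaws y -38 -61.4 25.1
jaws y 75 -61.7 25.0
top [ 0.2 -0.1] [50.3 37.1] 0.7 z 69.8
top [-35.3 -91.6] [36.8 50.3] 87.1 z 69.8
orange [[0.2, -1.0, -1.2, 69.9], [-35.3, -92.6, -2.8, 70.0]]
(np.float64(-75.94527566036923), np.float64(130.26471911549157)) 48.6833
```

The knock has now happened: block 0 (px not viewed, measured at fixture (-35,-92)) still stands on the bed, orange up. I'll flip both blocks with -50°→+40° tilts, placing them away from the can's straw.

```bash
cat >> h.py <<'E'
def flip(b,xy):
    x,y,a,_=b; g=fx(x,y,45); q0=rot(YF+D(a),D(-50)); q1=rot(YF,D(40)); U=np.array([0,0,105.])
    ctrl.move_gripper(50); go(g+U,q0); line(g,q0,120); ctrl.move_gripper(20); w=ctrl.read_gripper_width(); print('grip',w)
    if not 33<w<39: return False
    line(g+U,q0,150); t=fx(*xy,46); go(t+U,q1); line(t,q1,100)
    ctrl.move_gripper(48); line(t+U,q1,150); print(ctrl.read_time_s()); return True
E
python3 - <<'E'
from h import *
_,_,bl=fixcheck('orange'); bl=sorted(bl,key=lambda b:-b[1])
b=bl[0]; ok=flip((0.2,-0.3,0,0),(-10,75)); print(ok)
_,_,_=fixcheck('blue',"w7"); print(ctrl.read_time_s())
E
```

```text
jaws y 110 -61.8 None
jaws y 90 -61.8 25.3
jaws y 40 -61.6 25.0
jaws y -38 -61.4 25.0
jaws y 75 -61.8 25.1
top [ 0.3 -0.2] [50.2 36.1] 1.0 z 69.8
top [-35.3 -91.7] [36.7 50.4] 86.6 z 69.7
orange [[0.8, -1.1, 1.3, 69.9], [-35.3, -92.8, -3.1, 69.9]]
grip 35.294127909351104
56.8417
True
jaws y 110 -62.4 None
jaws y 90 -2.3 3.2
jaws y 40 -62.3 25.2
jaws y -38 -62.1 25.0
jaws y 75 -62.3 25.5
top [-9.4 73.6] [36.2 50.4] 90.0 z 69.8
top [-35.3 -91.8] [37.6 50.2] 87.2 z 69.8
blue []
57.9333
```

View pics/w7.png

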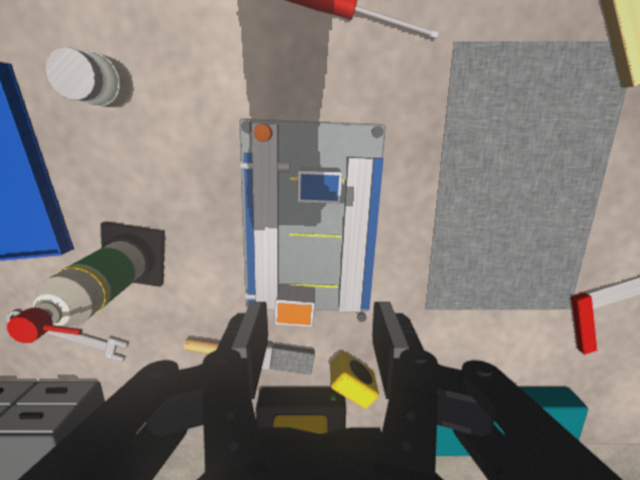

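The first block is flipped: blue up at px (320,186). The other is still orange up at (294,313). Next I flip that one, clamp and check.

```bash
python3 - <<'E'
from h import *
ok=flip((-35.3,-91.7,-3,0),(-10,8)); print(ok)
fixcheck('blue',None)
if ok:
    go([450,60,330],rot(np.pi/2)); h=handle_at(); print(h); slide(*h,-34,25)
    fixcheck('blue',"w8"); print(handle_at(),ctrl.read_time_s())
E
```

```text
grip 35.53621757193612
65.7667
True
jaws y 110 -62.3 None
jaws y 90 -7.1 6.7
jaws y 40 -62.3 25.2
jaws y -38 -62.2 25.0
jaws y 75 -62.3 25.0
top [-10.4  75.7] [36.4 50.3] 83.9 z 69.8
top [-8.5  7.5] [49.5 36.2] 0.4 z 69.8
blue [[-8.8, 6.0, 2.9, 70.0]]
(np.float64(-75.72373567728177), np.float64(130.81082170741394))
handle width 17.172642675930618
stopped False x -40.0 F [ -2.6 -15.8   6.8]
jaws y 110 -26.4 None
jaws y 90 -27.0 27.9
jaws y 40 -25.6 25.0
jaws y -38 -26.0 25.0
jaws y 75 -27.8 27.7
top [-0.5 78.5] [50.3 36.1] 0.1 z 69.8
top [0.1 7.5] [49.8 36.2] 0.9 z 69.8
blue [[0.8, 6.3, 1.9, 69.9]]
(np.float64(-40.05101890622935), np.float64(130.1924032485024)) 72.35
```

View pics/w8.png

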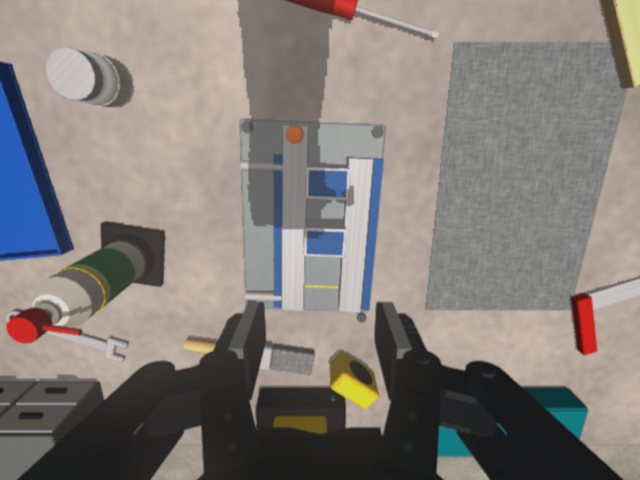

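Both blocks are blue up (px 327,184 and 324,243), squared by the jaw at about 6.5 mm. Next I spray, open the jaw and check.

```bash
python3 - <<'E'
from h import *
spray()
go([450,60,330],rot(np.pi/2)); h=handle_at(); print(h); slide(*h,-77,30)
fixcheck('blue'); print(handle_at(),ctrl.read_time_s())
E
```

```text
F0 [0.1 0.2 0.6] 224.81325811331666
press True tip z 195.0 F [-1.9 -0.1  6.7]
tip z 195.2 F [-1.2  1.5  6.1]
76.725
(np.float64(-40.06847916555446), np.float64(130.82794123344217))
handle width 17.19510719841299
stopped False x -75.8 F [-1.1  3.6  5.6]
jaws y 110 -61.1 None
jaws y 90 -60.5 27.8
jaws y 40 -60.7 24.9
jaws y -38 -60.9 25.0
jaws y 75 -60.4 27.6
top [-0.5 78.6] [50.3 36.1] 0.1 z 69.8
top [-0.3  7.3] [50.  36.3] 0.2 z 69.7
blue [[0.6, 6.0, 2.2, 69.9]]
(np.float64(-74.74270132053209), np.float64(129.9966357603707)) 83.25
```

Spray 2 is done: the 20 N stop was reached and the tip held at about 195 mm. The blocks are still in place, so I'll move them to the tray.

```bash
python3 - <<'E'
from h import *
te=np.array([np.cos(TY),np.sin(TY)]); q=rot(YF); qt=rot(TY)
for n,(x,y,tx) in enumerate(((-0.5,78.6,-50),(-0.3,7.3,50))):
    if n: fixcheck('blue')
    ctrl.move_gripper(50); g=fx(x,y,45); go(g+[0,0,130],q); line(g,q,150); ctrl.move_gripper(20); print('grip',ctrl.read_gripper_width())
    line(g+[0,0,180],q,200)
    go([420,0,260],q); go([390,-230,260],qt); t=np.r_[TRAY+tx*te,31]
    go(t+[0,0,130],qt); line(t,qt,120); ctrl.move_gripper(50); line(t+[0,0,230],qt,200)
    go([390,-230,260],qt); print(ctrl.read_time_s()); 
    if not n: go([420,0,300],q)
go([330,-340,330],rot(np.pi/2)); im,W=grab("wrist","w9"); 
m=(W[...,2]>45)&(W[...,2]<65)&(np.hypot(W[...,0]-TRAY[0],W[...,1]-TRAY[1])<120); n,L,st,ce=cv2.connectedComponentsWithStats(m.astype(np.uint8))
for i in range(1,n):
    if st[i,4]>100: p=W[L==i]; r=cv2.minAreaRect(p[:,:2].astype(np.float32)); d=np.array(r[0])-TRAY; print(np.round(r,1) if 0 else r, 'tray xy',d@te,d@[-te[1],te[0]],'z',np.median(p[:,2]),p[:,2].min(),p[:,2].max())
grab("side","s9")
E
```

```text
grip 35.470553995365925
92.8583
jaws y 110 -61.0 None
jaws y 90 -60.9 24.8
jaws y 40 -60.9 25.0
jaws y -38 -60.8 25.2
jaws y 75 -60.8 24.7
top [-0.3  7.2] [36.6 50.2] 89.9 z 69.8
blue [[0.5, 6.4, 3.1, 69.9]]
grip 35.43940440699231
105.1667
((419.3998107910156, -375.3406677246094), (36.729400634765625, 50.567508697509766), 5.511684417724609) tray xy -48.938189238179625 -1.0702451618647666 z 53.69696617850168 45.06246130225133 55.93104263112261
((518.5033569335938, -365.35223388671875), (37.67080307006836, 50.57330322265625), 5.39053201675415) tray xy 50.66707565623162 -0.8002935324977808 z 53.6631948065858 45.03390083717787 56.12788685740781
```

View pics/w9.png

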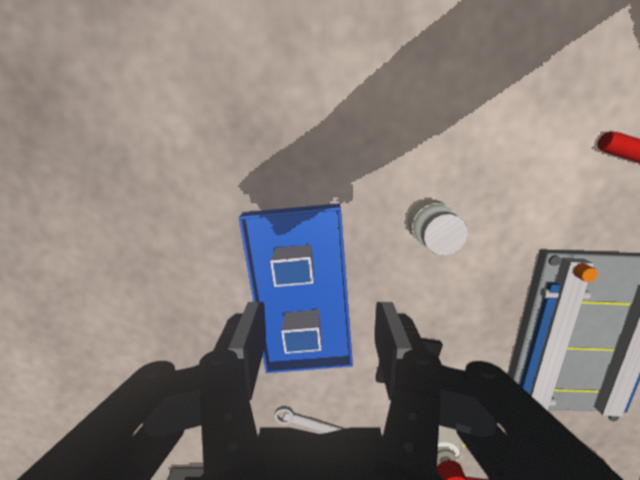

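View pics/s9.png

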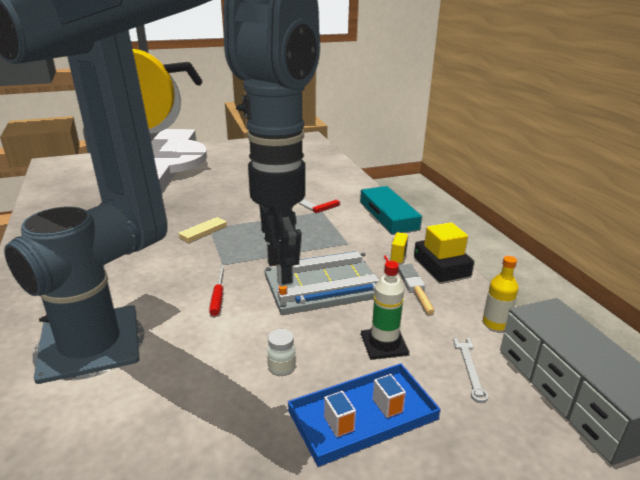

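Both blocks lie flat in the tray, blue up (wrist px 292,270 and 301,340; side px 340,412 and 389,394). The jar is standing and the arm is clear.

```bash
python3 -c "
from bench import ctrl
print(ctrl.hand_in(), ctrl.read_time_s())"
```

```text
the job is handed in; nothing more can be done
the job is handed in; nothing more can be done
```

I handed the job in at about 106 s of the 210 s limit, with no verdict returned: both blocks present were clamped and sprayed orange up, then blue up, and now lie flat in the blue tray, blue faces up, with the jar still standing.

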